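Draw the packing strip from under the offcut stack

TASK

Pull the plywood strip out from under the stack of offcuts and paint tin, drawing it out by its projecting end through the gap between the two steel stops so that the stack settles on the bench, still stacked and standing where it was. Then lay the strip flat inside the shallow metal tray (do not drop it in) and let go, leaving the other things on the bench alone.

Things in the scene. Friction and masses are not known exactly. Their poses are not given: they have to be found in the camera images.
- stops: two fixed smooth steel blocks, each 45 mm (x) by 18 mm (y) by 36 mm high, 90 mm apart along x (at x = 45 to 90 mm on either side, y = 0 to 18 mm). Origin: on the bench, midway between them, in the plane of the faces that hold back the stack. Own +y: the way the strip is drawn out; the stack stands on the -y side, 2 to 6 mm off, and the stops keep its lower block from following the strip
- strip: loose plywood strip lying flat on the bench at the start under the stack, 50 mm wide (own x), 200 mm long (own y), 15 mm thick, about 0.11 kg. Origin: centre of its underside. Its own +y end projects 63 to 75 mm beyond the faces of the stops away from the stack, free to be gripped across its width from above; drag under the stack is up to about 20 N
- lower_block: loose pale pine offcut resting on the strip, 170 mm (x) by 130 mm (y) by 35 mm thick, about 0.28 kg. Origin: centre of its underside, 15 mm above the bench at the start. As the strip leaves, its rear edge dips to the bench first, and it ends flat on the bench
- upper_block: loose dark hardwood offcut lying on the lower block, 140 mm (x) by 115 mm (y) by 22 mm thick, about 0.15 kg. Origin: centre of its underside
- tin: loose closed paint tin standing on the upper block, 91 mm diameter, 87 mm high, about 0.25 kg; its top is about 160 mm above the bench at the start. Origin: centre of its underside
- tray: fixed shallow open sheet-metal tray, 280 mm (x) by 150 mm (y) outside, walls 4 mm thick and 30 mm high, floor 4 mm thick. Origin: centre of its underside, on the bench
- tape_roll: bystander: roll of grey tape lying flat, 110 mm diameter, 48 mm high. Origin: centre of its underside
- jar: bystander: jar, 68 mm diameter, 90 mm high. Origin: centre of its underside
- screwdriver: bystander: screwdriver lying on the bench, about 200 mm long along its own x. Origin: under its middle
Mind the look-alikes: they are no part of the job. Of the things shaped like the strip, the plywood one is meant.

How it is judged:
By the outcome, as a careful person would: the job done as asked, in the order asked, and still so for the second after the job is handed in, with the robot touching nothing.
It also fails if it takes over 54 s, if anything falls off the work surface, if the arm or the gripper's body presses on something with over 40 N, if the wrist force passes 120 N, or if a joint passes its speed limit or range.

ROBOT

A 6-joint arm with a two-finger parallel gripper is mounted at the origin on the work surface. World frame = base frame: x ahead of the robot, y to its left, z up, the work surface at z = 0. Lengths are in mm, angles in degrees, forces in N, time in s.
With the tool pointing down it reaches from about 350 to 850 mm from the base axis. Payload 8.1 kg.
Tool frame: the origin (TCP) lies midway between the tips of the shut fingers; the grasp point (between the pads) lies 19 mm behind it; z points along the fingers, y is the line along which they close (so a half turn about z gives the same grasp; the last joint's range is limited). The gripper opens to 85 mm and grips with 20 to 120 N. Pads are 22 mm wide; open, the fingers measure 114 mm over their backs; the gripper's body (76 mm by 85 mm) begins 54 mm behind the grasp point. The pads swing forward as they close: fully open they stand 13 mm farther back than shut.
Start: joints at [-67.976, 7.471, 85.268, -0, 87.261, -4.893], TCP at [271.644, -534.99, 231.292] pointing down, gripper open.
Joint ranges: [-169.43, 169.43], [-51.17, 129.36], [1.28, 143.12], [-76.62, 256.62], [0, 156.53], [-152.29, 152.29]. Speed limits (degrees/s): [136.94, 136.94, 159.86, 180, 180, 180].

INTERFACE

Orientations are given as [roll, pitch, yaw] about the fixed x, y, z axes, in that order (R = Rz(yaw) Ry(pitch) Rx(roll)).
In Python, from bench import r gives the robot as it stands.
- The arm moves only by the tool apply_moves, never from a script. Its argument "steps" is a list of rows, each a list of 7 numbers: the opening, from -1 (shut) to 1 (fully open), then the shift along the tool's x, y, z in mm, then the turn, a rotation vector about the tool's x, y, z in units of 5 degrees (1.0 is 5 degrees). A call has exactly 8 rows; each row shifts and turns the commanded pose from where the row before left it, along the tool's axes as they then stand; what a row does not reach is not made up. A row lasts 1/10 s, in which the tool goes at most 50 mm and 8.59 degrees, less where a joint would pass 70% of its speed; a pose out of reach is approached as far as the arm can. A call is refused whole if a number of a shift passes 50 or a number of a turn 1, either way. A call with a gripper value outside its range is refused whole. The fingers move at their own pace and stop on an object; "squeeze" is the grip in N (left out, the last holds). Time passes only in rows, so rows that do not move let the fingers close, or fill a call up. It gives the time, the measured TCP pose, the force, the opening and the grip force at its end, in the units of the state.
- r.sense(): the state, without advancing time (a new reading comes with each control period).
- r.snapshot(name): name is "scene" or "top"; returns a dict with "color" (420x560x3 uint8, blue, green, red), "depth" (420x560 float32, mm along the optical axis (not along the pixel's ray), 0 where there is no reading), "mtx" (3x3 intrinsics, pixels), "T" (4x4, takes a point from camera to world coordinates). Camera axes: x right, y down, z forward; pixel columns grow to the right and rows downward; lengths in mm; the calibration is good to about 2 mm. A picture is of the moment at which its call begins.
- r.hand_in(): hands the job in; it is judged then, once.
The state is a dict: "time": time; "joint_pos": joint angles; "qd": joint speeds; "joint_efforts": joint torques, N m; "tool_pos": TCP position; "tcp_rot": TCP orientation; "ft_force": force on the tool from outside, world axes, zero at the start; "wrist_torque": the same for the moment, N m; "finger_gap": finger opening in mm; "grip_force": force on a finger pad.
Only numpy, scipy, OpenCV 4.12 (cv2) and the standard library are available. Lean on these libraries where they do the work, as an engineer would, in place of code of your own. Each camera call takes 0.05 s, during which the arm holds its last target. There are 200 camera calls.

## Working session

There is one attempt and no reset: what is moved stays moved. The work goes in short steps, Python scripts to look and compute and a tool call to move; the robot and the scene stay as the last step left them, time stands still between calls to the robot, and variables do not carry over. Pictures are saved under pics/ and viewed, at most 10 in all, crops included, and the job is handed in when it is done.

Besides the shell and the picture viewer there is one more tool, called after "Emit:" as name(argument=value, ...) on one line, values as JSON. apply_moves: Moves the arm, as the interface text tells. Its arguments: {"type":"object","properties":{"steps":{"type":"array"},"squeeze":{"type":"number"}},"required":["steps"]}

```bash
mkdir -p pics; ls; cat > h.py <<'E'
import numpy as np, cv2
from bench import r
def cloud(s):
    d=s["depth"].astype(float);K=s["mtx"];v,u=np.indices(d.shape)
    P=np.stack([(u-K[0,2])*d/K[0,0],(v-K[1,2])*d/K[1,1],d],-1)
    return P@s["T"][:3,:3].T+s["T"][:3,3]
def ray(s,u,v,z):
    K=s["mtx"];T=s["T"];d=T[:3,:3]@np.array([(u-K[0,2])/K[0,0],(v-K[1,2])/K[1,1],1]);o=T[:3,3]
    return o+d*(z-o[2])/d[2]
E
python3 - <<'E'
from h import *
for n in("top","scene"):
    s=r.snapshot(n);cv2.imwrite(f"pics/{n}0.png",s["color"]);np.savez(f"{n}0.npz",**s);print(n,s["T"].round(2).tolist(),s["mtx"].tolist())
print(r.sense())
E
```

```text
pics
top [[0.01, -0.99, 0.1, 436.69], [-1.0, -0.01, -0.01, -38.11], [0.02, -0.1, -0.99, 1092.79], [0.0, 0.0, 0.0, 1.0]] [[397.7979043501602, 0.0, 286.77019717033494], [0.0, 397.7979043501602, 204.16092347147708], [0.0, 0.0, 1.0]]
scene [[0.12, 0.74, -0.66, 1135.91], [0.99, -0.1, 0.07, -101.17], [-0.01, -0.66, -0.75, 738.53], [0.0, 0.0, 0.0, 1.0]] [[394.44175012762037, 0.0, 278.9059024414887], [0.0, 394.44175012762037, 212.9517591768078], [0.0, 0.0, 1.0]]
{'time': 0.1, 'joint_pos': array([-6.79757695e+01,  7.51448111e+00,  8.53264494e+01,  1.66529266e-03,
        8.72608379e+01, -4.89230793e+00]), 'qd': array([ 0.03494616, -0.01535081, -0.05917066, -0.04286472, -0.04747105,
       -0.01382672]), 'joint_efforts': array([ 1.65659552e-03, -5.70953286e+01, -5.01938903e+01, -2.22805870e-04,
        8.19070061e-03,  2.23629200e-05]), 'tool_pos': array([ 271.45591375, -534.49769188,  230.27807626]), 'tcp_rot': array([-1.79898744e+02, -1.03363140e-02,  2.69164483e+01]), 'ft_force': array([-0.86527887, -0.64609187, -0.51256132]), 'wrist_torque': array([-6.38686228e-06,  3.90465160e-02, -2.45573247e-02]), 'grip_force': 0.0, 'finger_gap': 85.64597092194785}
```

View pics/top0.png

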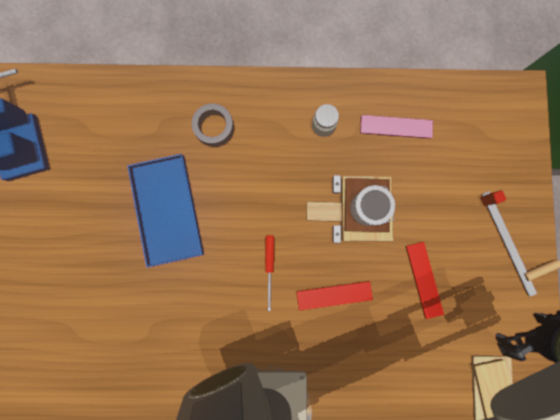

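View pics/scene0.png

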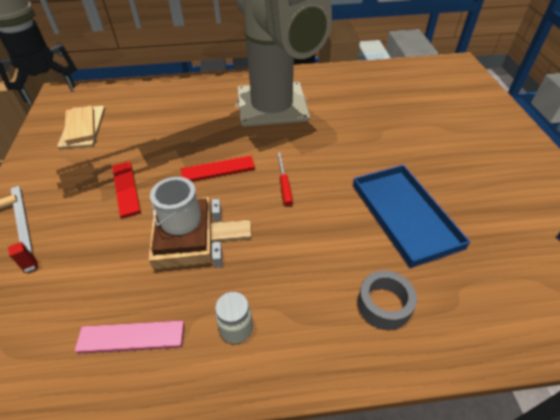

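The top view shows the stack at (370,208), with the pale plywood end projecting left at (323,211) between the stops at (337,184) and (337,234). The tray is at (166,210).

Possible look-alikes for the strip:
- red bar at (334,296)
- red bar at (425,280)
- pink bar at (397,127)
- pale offcuts at (495,385)

I choose the plywood strip at (323,211), because it is the one under the stack. Next I'll crop in on it and measure.

```bash
python3 - <<'E'
from h import *
s=dict(np.load("top0.npz"));P=cloud(s);c=s["color"];hsv=cv2.cvtColor(c,cv2.COLOR_BGR2HSV)
cv2.imwrite("pics/crop0.png",cv2.resize(c[160:260,290:410],None,fx=5,fy=5,interpolation=cv2.INTER_CUBIC))
def rect(m,name,z):
    n,l,st,_=cv2.connectedComponentsWithStats(m.astype(np.uint8))
    i=1+st[1:,4].argmax();
    v,u=np.nonzero(l==i)
    Q=np.array([ray(s,a,b,z)[:2] for a,b in zip(u,v)],np.float32)
    R=cv2.minAreaRect(Q);print(name,st[i],R,cv2.boxPoints(R).round(1).tolist(),"medz",np.median(P[l==i][:,2]))
v,u=np.indices(c.shape[:2])
h,S,V=[hsv[...,k].astype(int) for k in range(3)]
print("strip hsv",hsv[211,323],"wood",hsv[211,290],"stop",hsv[184,337],"z",P[211,315:330,2].round(),P[211,285:292,2].round())
w=lambda a,b,x,y:(u>=a)&(u<b)&(v>=x)&(v<y)
rect(w(295,341,195,228)&(P[...,2]>8)&(P[...,2]<22),"strip_depth",15)
rect(w(295,341,195,228)&(V>170)&(h>10),"strip_col",15)
rect(w(328,342,170,197)&(P[...,2]>24)&(P[...,2]<45),"stopA",36)
rect(w(328,342,222,250)&(P[...,2]>24)&(P[...,2]<45),"stopB",36)
rect(w(335,410,165,250)&(P[...,2]>42)&(P[...,2]<60),"low",50)
rect(w(335,410,165,250)&(P[...,2]>64)&(P[...,2]<80),"up",72)
rect(w(335,410,165,250)&(P[...,2]>145),"tin",159)
rect(w(120,215,145,275)&(h>95)&(h<130)&(S>100),"tray",30)
E
```

```text
strip hsv [ 18  85 205] wood [ 15 154 162] stop [  8  16 128] z [14. 12. 13. 14. 16. 15. 16. 14. 16. 17. 13. 14. 15. 15. 15.] [-1.  3.  3. -1. -1. -1.  1.]
strip_depth [307 202  34  20 626] ((531.2149047851562, -153.73899841308594), (91.3094711303711, 49.9777946472168), 88.32310485839844) [[504.8999938964844, -198.60000610351562], [554.9000244140625, -200.10000610351562], [557.5, -108.80000305175781], [507.6000061035156, -107.4000015258789]] medz 15.252361187867791
strip_col [307 201  34  20 632] ((533.432861328125, -153.75265502929688), (90.21863555908203, 51.640960693359375), 89.58447265625) [[507.29998779296875, -198.6999969482422], [558.9000244140625, -199.0], [559.5999755859375, -108.80000305175781], [507.8999938964844, -108.5]] medz 15.234189891543792
stopA [333 176   7  17 118] ((603.812255859375, -185.48704528808594), (16.21150779724121, 43.767601013183594), 89.69044494628906) [[581.9000244140625, -193.5], [625.7000122070312, -193.6999969482422], [625.7000122070312, -177.5], [582.0, -177.3000030517578]] medz 36.293789906023335
stopB [333 226   7  17 119] ((469.56622314453125,
[... 737 characters left out ...]
312, -319.0], [615.5999755859375, -204.10000610351562], [475.5, -201.3000030517578]] medz 72.37679164468568
tin [ 355  186   40   39 1202] ((535.1036376953125, -259.3580322265625), (91.3992691040039, 90.31166076660156), 44.596473693847656) [[470.8999938964844, -259.29998779296875], [534.2999877929688, -323.6000061035156], [599.2999877929688, -259.3999938964844], [535.9000244140625, -195.10000610351562]] medz 159.34724919393238
tray [ 133  156   69  110 5281] ((530.3951416015625, 270.76953125), (271.2718200683594, 146.31640625), 12.614230155944824) [[382.1000061035156, 312.5], [414.0, 169.8000030517578], [678.7000122070312, 229.0], [646.7999877929688, 371.79998779296875]] medz 4.8754735826667
```

View pics/crop0.png

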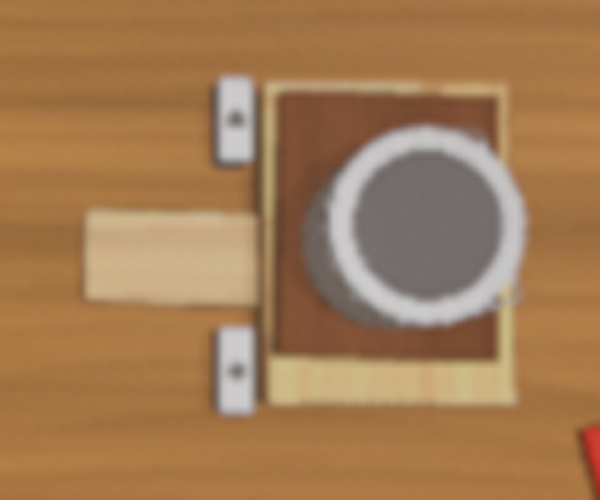

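The crop shows plywood grain at the projecting end, clear of both stops, with its free end at y≈-108 and centred at x≈533. I'll move above it first and then turn the gripper.

Emit:
apply_moves(steps=[[1, 26, -15, 0, 0, 0, 0], [1, 26, -15, 0, 0, 0, 0], [1, 26, -15, 0, 0, 0, 0], [1, 26, -15, 0, 0, 0, 0], [1, 26, -15, 0, 0, 0, 0], [1, 26, -15, 0, 0, 0, 0], [1, 26, -15, 0, 0, 0, 0], [1, 26, -15, 0, 0, 0, 0]], squeeze=100)

```text
time: 0.9
tool_pos: [403.1, -332.5, 230.9]
tcp_rot: [-180.0, 0.0, 26.9]
ft_force: [0.3, -0.3, -0.2]
finger_gap: 85.6
grip_force: 0.0
```

Emit:
apply_moves(steps=[[1, 26, -15, 0, 0, 0, 0], [1, 26, -15, 0, 0, 0, 0], [1, 26, -15, 0, 0, 0, 0], [1, 26, -15, 0, 0, 0, 0], [1, 26, -15, 0, 0, 0, 0], [1, 26, -15, 0, 0, 0, 0], [1, 26, -15, 0, 0, 0, 0], [1, 26, -15, 0, 0, 0, 0]])

```text
time: 1.7
tool_pos: [534.2, -131.4, 230.8]
tcp_rot: [-180.0, 0.0, 26.9]
ft_force: [0.4, -0.1, 0.3]
finger_gap: 85.8
grip_force: 0.0
```

Emit:
apply_moves(steps=[[1, 0, 0, 0, 0, 0, -1], [1, 0, 0, 0, 0, 0, -1], [1, 0, 0, 0, 0, 0, -1], [1, 0, 0, 0, 0, 0, -1], [1, 0, 0, 0, 0, 0, -1], [1, 0, 0, 0, 0, 0, -1], [1, 0, 0, 0, 0, 0, -1], [1, 0, 0, 0, 0, 0, -1]])

```text
time: 2.5
tool_pos: [533.6, -132.6, 230.7]
tcp_rot: [-179.9, 0.0, 67.1]
ft_force: [0.1, -0.0, -0.5]
finger_gap: 85.3
grip_force: 0.0
```

Emit:
apply_moves(steps=[[1, 0, 0, 10, 0, 0, -1], [1, 0, 0, 10, 0, 0, -1], [1, 0, 0, 10, 0, 0, -1], [1, 0, 0, 10, 0, 0, -1], [1, 0, 0, 10, 0, 0, -0.6], [1, 0, 0, 10, 0, 0, 0], [1, 0, 0, 10, 0, 0, 0], [1, 0, 0, 0, 0, 0, 0]])

```text
time: 3.3
tool_pos: [532.7, -132.2, 159.1]
tcp_rot: [-179.8, -0.1, 89.8]
ft_force: [-0.5, 0.0, 0.3]
finger_gap: 85.3
grip_force: 0.0
```

Emit:
apply_moves(steps=[[1, 0, 0, 25, 0, 0, 0], [1, 0, 0, 25, 0, 0, 0], [1, 0, 0, 25, 0, 0, 0], [1, 0, 0, 25, 0, 0, 0], [1, 0, 0, 20, 0, 0, 0], [1, 0, 0, 20, 0, 0, 0], [1, 0, 0, 12, 0, 0, 0], [1, 0, 0, 6, 0, 0, 0]])

```text
time: 4.1
tool_pos: [533.4, -132.5, 2.3]
tcp_rot: [-179.9, -0.0, 89.9]
ft_force: [-0.9, 0.6, 0.4]
finger_gap: 85.5
grip_force: 0.0
```

Emit:
apply_moves(steps=[[-1, 0, 0, 0, 0, 0, 0], [-1, 0, 0, 0, 0, 0, 0], [-1, 0, 0, 0, 0, 0, 0], [-1, 0, 0, 0, 0, 0, 0], [-1, 0, 0, 0, 0, 0, 0], [-1, 0, 0, 0, 0, 0, 0], [-1, 0, 0, 0, 0, 0, 0], [-1, 0, 0, 0, 0, 0, 0]])

```text
time: 4.9
tool_pos: [535.1, -133.1, 5.4]
tcp_rot: [179.9, 0.0, 89.9]
ft_force: [-4.2, 0.9, 7.9]
finger_gap: 47.2
grip_force: 102.5
```

Emit:
apply_moves(steps=[[-1, 0, 0, -3, 0, 0, 0], [-1, 2, 0, 0, 0, 0, 0], [-1, 3, 0, 0, 0, 0, 0], [-1, 3, 0, 0, 0, 0, 0], [-1, 3, 0, 0, 0, 0, 0], [-1, 3, 0, 0, 0, 0, 0], [-1, 3, 0, 0, 0, 0, 0], [-1, 3, 0, 0, 0, 0, 0]])

```text
time: 5.7
tool_pos: [534.2, -113.1, 6.4]
tcp_rot: [180.0, 0.1, 89.9]
ft_force: [-0.2, -7.0, -2.2]
finger_gap: 47.0
grip_force: 102.7
```

```bash
python3 - <<'E'
from h import *
s=r.snapshot("scene");cv2.imwrite("pics/s1.png",cv2.resize(s["color"][150:290,110:300],None,fx=4,fy=4,interpolation=cv2.INTER_CUBIC))
E
```

```text
(no output)
```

View pics/s1.png

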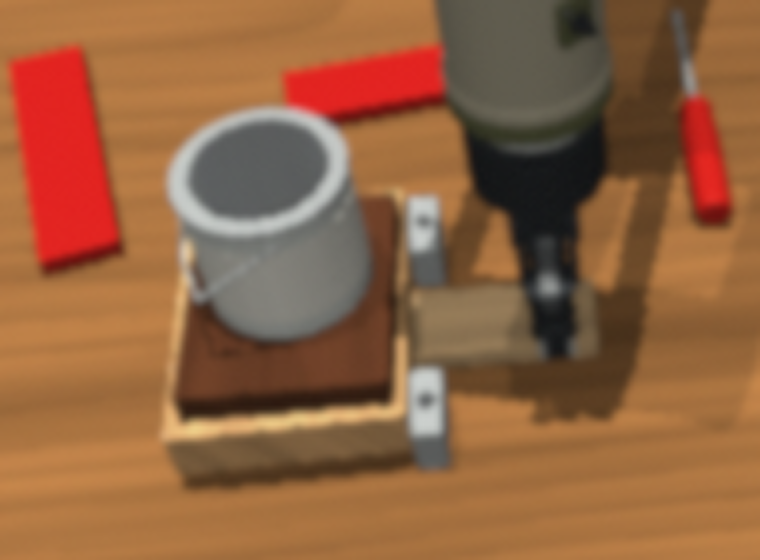

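The strip, seen in the crop at (460,320), is following the fingers at (550,300). The stack is upright against the stops. I'll keep pulling steadily.

Emit:
apply_moves(steps=[[-1, 5, 0, 0, 0, 0, 0], [-1, 5, 0, 0, 0, 0, 0], [-1, 5, 0, 0, 0, 0, 0], [-1, 5, 0, 0, 0, 0, 0], [-1, 5, 0, 0, 0, 0, 0], [-1, 5, 0, 0, 0, 0, 0], [-1, 5, 0, 0, 0, 0, 0], [-1, 5, 0, 0, 0, 0, 0]])

```text
time: 6.55
tool_pos: [534.3, -73.4, 6.6]
tcp_rot: [180.0, 0.1, 89.9]
ft_force: [0.2, -6.5, -1.1]
finger_gap: 46.5
grip_force: 102.8
```

Emit:
apply_moves(steps=[[-1, 5, 0, 0, 0, 0, 0], [-1, 5, 0, 0, 0, 0, 0], [-1, 5, 0, 0, 0, 0, 0], [-1, 5, 0, 0, 0, 0, 0], [-1, 5, 0, 0, 0, 0, 0], [-1, 5, 0, 0, 0, 0, 0], [-1, 5, 0, 0, 0, 0, 0], [-1, 5, 0, 0, 0, 0, 0]])

```text
time: 7.35
tool_pos: [534.0, -32.2, 6.3]
tcp_rot: [-180.0, -0.0, 89.9]
ft_force: [-0.6, -1.7, -0.5]
finger_gap: 46.5
grip_force: 102.8
```

```bash
python3 - <<'E'
from h import *
s=r.snapshot("scene");cv2.imwrite("pics/s2.png",cv2.resize(s["color"][150:290,110:300],None,fx=4,fy=4,interpolation=cv2.INTER_CUBIC))
E
```

```text
(no output)
```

View pics/s2.png

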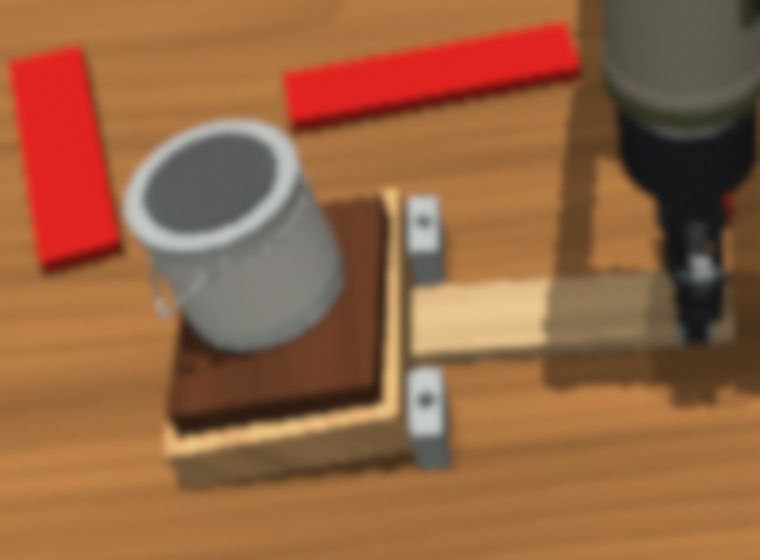

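The rear edge has dipped, and the tin is still standing on the upper block at crop (235,230). I'll draw the strip the rest of the way out.

Emit:
apply_moves(steps=[[-1, 6, 0, 0, 0, 0, 0], [-1, 6, 0, 0, 0, 0, 0], [-1, 6, 0, 0, 0, 0, 0], [-1, 6, 0, 0, 0, 0, 0], [-1, 6, 0, 0, 0, 0, 0], [-1, 6, 0, 0, 0, 0, 0], [-1, 6, 0, 0, 0, 0, 0], [-1, 6, 0, 0, 0, 0, 0]])

```text
time: 8.2
tool_pos: [534.1, 15.9, 6.3]
tcp_rot: [-180.0, -0.0, 89.9]
ft_force: [0.1, 0.1, -1.0]
finger_gap: 46.9
grip_force: 102.8
```

Emit:
apply_moves(steps=[[-1, 6, 0, 0, 0, 0, 0], [-1, 6, 0, 0, 0, 0, 0], [-1, 6, 0, 0, 0, 0, 0], [-1, 6, 0, 0, 0, 0, 0], [-1, 6, 0, 0, 0, 0, 0], [-1, 0, 0, 0, 0, 0, 0], [-1, 0, 0, 0, 0, 0, 0], [-1, 0, 0, 0, 0, 0, 0]])

```text
time: 9.0
tool_pos: [534.2, 45.2, 6.3]
tcp_rot: [180.0, 0.0, 89.9]
ft_force: [1.1, 1.5, -0.7]
finger_gap: 46.8
grip_force: 102.8
```

```bash
python3 - <<'E'
from h import *
s=r.snapshot("scene");cv2.imwrite("pics/s3.png",cv2.resize(s["color"][130:290,110:390],None,fx=2.8,fy=2.8,interpolation=cv2.INTER_CUBIC))
s=r.snapshot("top");P=cloud(s);v,u=np.indices(P.shape[:2])
for a,b in((28,43),(50,63),(120,170)):
    m=(P[...,2]>a)&(P[...,2]<b)&(u>339)&(u<410)&(v>165)&(v<250)
    Q=P[m][:,:2].astype(np.float32);print(cv2.minAreaRect(Q),np.median(P[m][:,2]))
E
```

```text
((537.8894653320312, -259.711669921875), (167.79644775390625, 129.9534454345703), 0.24126176536083221) 35.48196179677143
((544.7762451171875, -258.8726501464844), (114.9460220336914, 139.94967651367188), 88.13157653808594) 57.401449701132265
((534.4453735351562, -270.4179992675781), (92.12503051757812, 90.80162811279297), 0.8088591694831848) 144.21616156267203
```

View pics/s3.png

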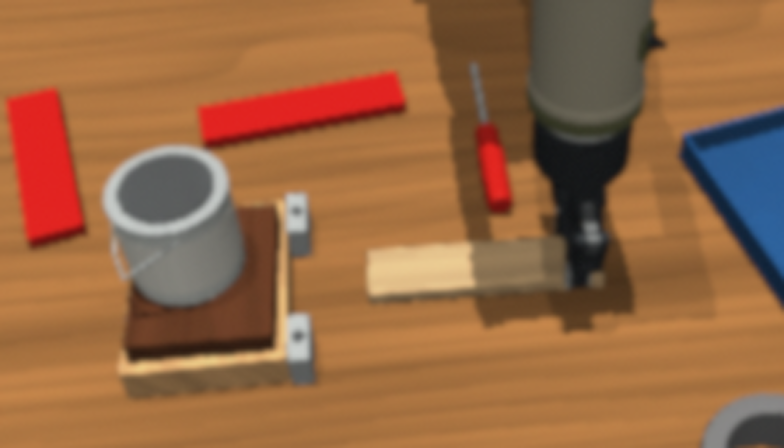

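The strip is fully out, with its tail at crop (370,275). The stack is settled flat and still stacked: the tops measure 35, 57 and 144 mm. I'll regrasp the strip at its middle.

Emit:
apply_moves(steps=[[0.65, 0, 0, 0, 0, 0, 0], [0.65, 0, 0, 0, 0, 0, 0], [0.65, 0, 0, 0, 0, 0, 0], [0.65, 0, 0, 0, 0, 0, 0], [0.65, 0, 0, -15, 0, 0, 0], [0.65, 0, 0, -15, 0, 0, 0], [0.65, 0, 0, -10, 0, 0, 0], [0.65, 0, 0, 0, 0, 0, 0]])

```text
time: 9.9
tool_pos: [536.4, 45.3, 49.5]
tcp_rot: [179.7, 0.0, 89.9]
ft_force: [0.5, -0.5, 0.0]
finger_gap: 70.6
grip_force: 0.0
```

Emit:
apply_moves(steps=[[0.65, -16, 0, 0, 0, 0, 0], [0.65, -20, 0, 0, 0, 0, 0], [0.65, -20, 0, 0, 0, 0, 0], [0.65, -20, 0, 0, 0, 0, 0], [0.65, 0, 0, 0, 0, 0, 0], [0.65, 0, 0, 0, 0, 0, 0], [0.65, 0, 0, 0, 0, 0, 0], [0.65, 0, 0, 0, 0, 0, 0]])

```text
time: 10.7
tool_pos: [534.0, -29.8, 46.2]
tcp_rot: [-180.0, -0.0, 90.0]
ft_force: [-0.1, -0.2, -0.4]
finger_gap: 70.6
grip_force: 0.0
```

```bash
python3 - <<'E'
from h import *
s=r.snapshot("top");c=s["color"];cv2.imwrite("pics/t4.png",cv2.resize(c[150:290,120:330],None,fx=3.6,fy=3.6,interpolation=cv2.INTER_CUBIC))
print(r.sense()["tool_pos"])
for u,v in((120,150),(330,290)):print(u,v,ray(s,u,v,15))
# tray floor / rim
P=cloud(s);hsv=cv2.cvtColor(c,cv2.COLOR_BGR2HSV);v,u=np.indices(P.shape[:2])
m=(hsv[...,0]>95)&(hsv[...,0]<130)&(hsv[...,1]>100)&(u>115)&(u<220)&(v>145)&(v<275)
print(cv2.minAreaRect(P[m][:,:2].astype(np.float32)))
E
```

```text
[534.05018941 -29.92166851  46.2581495 ]
120 150 [696.04738169 405.44013951  15.        ]
330 290 [ 320.96264937 -170.58272139   15.        ]
((548.2802734375, 169.1444854736328), (283.02752685546875, 376.2012023925781), 8.656909942626953)
```

View pics/t4.png

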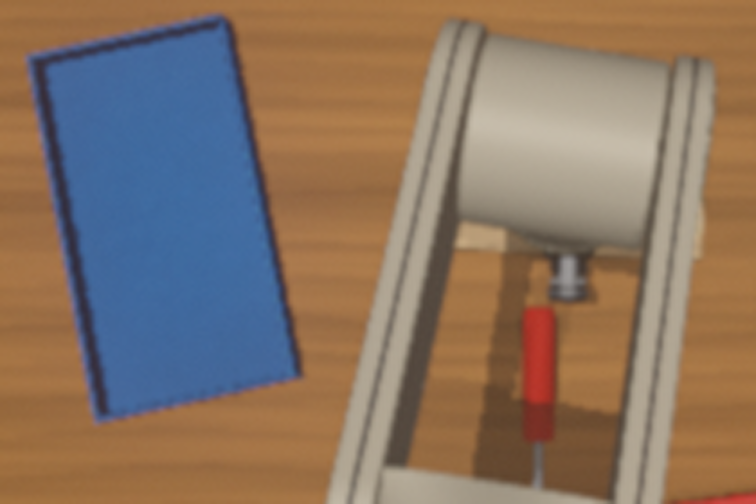

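The crop shows the strip's right end at (702,235) and its left end at (457,235), with the gripper above its middle. The tray corners are at (30,57), (227,15), (300,377) and (100,420), so the earlier centre of about (530,271) and yaw of about 12° still hold.

Emit:
apply_moves(steps=[[0.65, 0, 0, 10, 0, 0, 0], [0.65, 0, 0, 10, 0, 0, 0], [0.65, 0, 0, 10, 0, 0, 0], [0.65, 0, 0, 8, 0, 0, 0], [0.65, 0, 0, 3, 0, 0, 0], [0.65, 0, 0, 0, 0, 0, 0], [-1, 0, 0, 0, 0, 0, 0], [-1, 0, 0, 0, 0, 0, 0]], squeeze=60)

```text
time: 11.55
tool_pos: [535.0, -30.8, 6.4]
tcp_rot: [179.9, 0.0, 89.9]
ft_force: [0.8, -0.8, -0.6]
finger_gap: 47.7
grip_force: 61.6
```

Emit:
apply_moves(steps=[[-1, 0, 0, 0, 0, 0, 0], [-1, 0, 0, 0, 0, 0, 0], [-1, 0, 0, 0, 0, 0, 0], [-1, 0, 0, 0, 0, 0, 0], [-1, 0, 0, -5, 0, 0, 0], [-1, 0, 0, -10, 0, 0, 0], [-1, 0, 0, -15, 0, 0, 0], [-1, 0, 0, -15, 0, 0, 0]])

```text
time: 12.35
tool_pos: [534.1, -30.7, 51.6]
tcp_rot: [180.0, -0.0, 89.9]
ft_force: [1.3, -1.3, -1.7]
finger_gap: 47.7
grip_force: 61.7
```

Emit:
apply_moves(steps=[[-1, 0, 0, -20, 0, 0, 0], [-1, 10, 0, -20, 0, 0, 0], [-1, 20, 0, -10, 0, 0, 0], [-1, 30, 0, 0, 0, 0, 0], [-1, 30, 0, 0, 0, 0, 0], [-1, 30, 0, 0, 0, 0, 0], [-1, 30, 0, 0, 0, 0, 0], [-1, 30, 0, 0, 0, 0, 0]])

```text
time: 13.15
tool_pos: [534.7, 150.6, 102.0]
tcp_rot: [179.9, -0.0, 89.9]
ft_force: [1.0, -1.0, -1.6]
finger_gap: 48.0
grip_force: 61.8
```

Emit:
apply_moves(steps=[[-1, 30, 0, 0, 0, 0, 0], [-1, 30, 0, 0, 0, 0, 0], [-1, 30, 0, 0, 0, 0, 0], [-1, 20, -4, 0, 0, 0, 0], [-1, 12, 0, 0, 0, 0, 0], [-1, 0, 0, 0, 0, 0, 0.5], [-1, 0, 0, 0, 0, 0, 1], [-1, 0, 0, 0, 0, 0, 1]])

```text
time: 13.95
tool_pos: [530.9, 271.1, 101.2]
tcp_rot: [180.0, -0.0, 77.2]
ft_force: [-0.1, 0.2, -1.7]
finger_gap: 48.3
grip_force: 61.7
```

Emit:
apply_moves(steps=[[-1, 0, 0, 0, 0, 0, 1], [-1, 0, 0, 0, 0, 0, 1], [-1, 0, 0, 0, 0, 0, 1], [-1, 0, 0, 0, 0, 0, 1], [-1, 0, 0, 0, 0, 0, 1], [-1, 0, 0, 0, 0, 0, 1], [-1, 0, 0, 0, 0, 0, 1], [-1, 0, 0, 0, 0, 0, 1]])

```text
time: 14.75
tool_pos: [531.0, 270.9, 101.3]
tcp_rot: [180.0, -0.0, 37.2]
ft_force: [0.0, 0.1, -1.0]
finger_gap: 48.0
grip_force: 61.7
```

Emit:
apply_moves(steps=[[-1, 0, 0, 0, 0, 0, 1], [-1, 0, 0, 0, 0, 0, 1], [-1, 0, 0, 0, 0, 0, 1], [-1, 0, 0, 0, 0, 0, 1], [-1, 0, 0, 0, 0, 0, 1], [-1, 0, 0, 0, 0, 0, 0], [-1, 0, 0, 0, 0, 0, 0], [-1, 0, 0, 0, 0, 0, 0]])

```text
time: 15.55
tool_pos: [530.7, 271.2, 100.6]
tcp_rot: [180.0, -0.0, 12.5]
ft_force: [-0.8, 0.5, -1.0]
finger_gap: 47.9
grip_force: 61.7
```

```bash
python3 - <<'E'
from h import *
s=r.snapshot("scene");cv2.imwrite("pics/s5.png",cv2.resize(s["color"][80:300,290:500],None,fx=2.7,fy=2.7,interpolation=cv2.INTER_CUBIC))
E
```

```text
(no output)
```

View pics/s5.png

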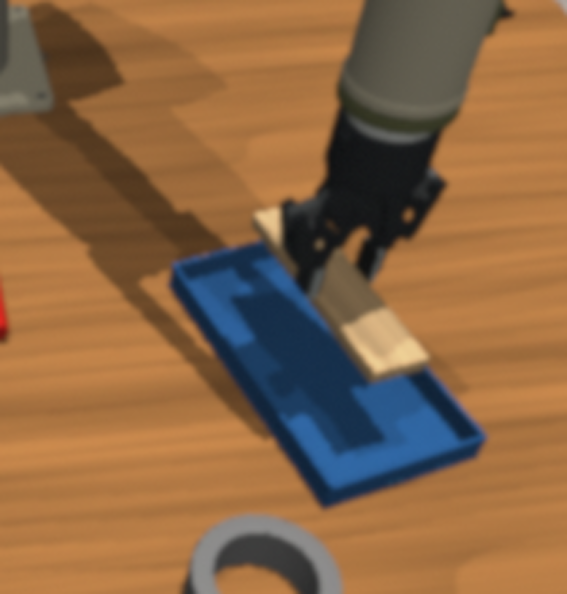

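The strip, at crop (345,300), is held level and lined up with the tray below. I'll lower it now.

Emit:
apply_moves(steps=[[-1, 0, 0, 16, 0, 0, 0], [-1, 0, 0, 16, 0, 0, 0], [-1, 0, 0, 16, 0, 0, 0], [-1, 0, 0, 14, 0, 0, 0], [-1, 0, 0, 10, 0, 0, 0], [-1, 0, 0, 6, 0, 0, 0], [-1, 0, 0, 4, 0, 0, 0], [-1, 0, 0, 3, 0, 0, 0]])

```text
time: 16.4
tool_pos: [530.9, 271.5, 15.4]
tcp_rot: [-180.0, -0.0, 12.4]
ft_force: [-0.2, -1.2, -0.9]
finger_gap: 48.1
grip_force: 61.8
```

Emit:
apply_moves(steps=[[-1, 0, 0, 1, 0, 0, 0], [-1, 0, 0, 1, 0, 0, 0], [-1, 0, 0, 1, 0, 0, 0], [-1, 0, 0, 1, 0, 0, 0], [-1, 0, 0, 1, 0, 0, 0], [-1, 0, 0, 0.5, 0, 0, 0], [-1, 0, 0, 0, 0, 0, 0], [-1, 0, 0, 0, 0, 0, 0]])

```text
time: 17.2
tool_pos: [530.6, 271.4, 10.3]
tcp_rot: [-180.0, -0.0, 12.4]
ft_force: [-2.4, -0.5, 5.1]
finger_gap: 48.0
grip_force: 62.5
```

Contact with the tray floor shows as +5 N. I'll release and rise straight up.

Emit:
apply_moves(steps=[[0.6, 0, 0, 0, 0, 0, 0], [0.6, 0, 0, 0, 0, 0, 0], [0.6, 0, 0, 0, 0, 0, 0], [0.6, 0, 0, 0, 0, 0, 0], [0.6, 0, 0, -5, 0, 0, 0], [0.6, 0, 0, -10, 0, 0, 0], [0.6, 0, 0, -20, 0, 0, 0], [0.6, 0, 0, -25, 0, 0, 0]])

```text
time: 18.0
tool_pos: [529.8, 271.1, 70.2]
tcp_rot: [180.0, 0.1, 12.4]
ft_force: [-0.4, -0.2, 0.5]
finger_gap: 68.2
grip_force: 0.0
```

Emit:
apply_moves(steps=[[0.6, 0, 0, -30, 0, 0, 0], [0.6, 0, 0, -30, 0, 0, 0], [0.6, 0, 0, -30, 0, 0, 0], [0.6, -20, 0, -20, 0, 0, 0], [0.6, -30, 0, 0, 0, 0, 0], [0.6, -30, 0, 0, 0, 0, 0], [0.6, -30, 0, 0, 0, 0, 0], [0.6, 0, 0, 0, 0, 0, 0]])

```text
time: 18.8
tool_pos: [420.3, 247.2, 180.2]
tcp_rot: [-180.0, 0.1, 12.5]
ft_force: [0.6, 0.3, -0.1]
finger_gap: 68.1
grip_force: 0.0
```

```bash
python3 - <<'E'
from h import *
s=r.snapshot("scene");cv2.imwrite("pics/s6.png",s["color"])
E
```

```text
(no output)
```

View pics/s6.png

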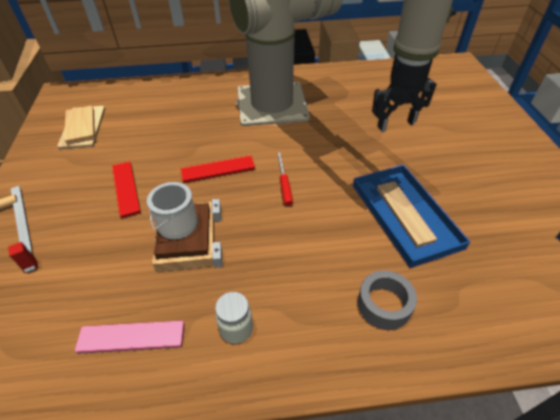

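The strip lies flat in the tray at (405,212). The stack stands at (180,235), and nothing else has moved.

```bash
python3 -c "
from bench import r
print(r.hand_in())"
```

```text
the job is handed in; nothing more can be done
None
```

The plywood strip is out from under the stack and lying flat in the tray. The stack settled flat on the bench, still stacked, though the tin shifted back about 11 mm. The bystanders were not touched, and the job was handed in at about 19 s of the 54 s limit.

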